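# Show the marked bearing flank to the inspection camera by mirror

## Task

Turn the turntable clockwise by its orange peg until it sits in its last detent, so that the red mark on the bearing faces the mirror. Then take the blue peg of the sprung mirror and turn the mirror until the camera sees the mark, that is until the red dot on the display stands inside the green ring, and finish while holding the peg there with the gripper: the mirror springs back if let go. Do not touch the mirror glass, shift the camera, or disturb the loose bearings, plug gauge and V-block.

Things in the scene. Friction and masses are not known exactly. Their poses are not given: they have to be found in the camera images.
- turntable (a joint): angle of the turntable, rad, growing CLOCKWISE seen from above. Spring detents at -1.047, 0 and +1.047 (60 degrees apart), stops at +-1.25. The last detent, wanted here, is +1.047. It starts in (or close to) one of the other two. Near a detent it is drawn in; between detents it resists with up to about 0.15 N m (2 N at the peg).
- turntable_axis (a point): point on the turntable's vertical axis at the height of the peg's top (115 above the table). The turntable is an aluminium disc, radius 62, top at height 46, with a bearing (diameter 80, top at height 64) on its hub (black cap, radius 12, top at height 78).
- turntable_peg (a point): centre of the top of the orange upright peg that turns the turntable: diameter 14, standing from height 46 to 115 on an arm 20 wide, 85 from the axis. Pinch it from above at a height of about 90 and follow the arc.
- marker (a point): red dot (diameter 13) on the outside of the bearing on the turntable, at height 55. At the last detent it faces the mirror.
- mirror: the mirror with its steel lever and blue peg, one piece turning about a vertical axis; origin on this axis at table height, x axis the normal of the glass. It turns ANTICLOCKWISE seen from above from its rest stop, where it starts, up to 1.15 rad. A spring (0.2 N m per rad, preloaded with 0.07 N m) drives it back to rest, so it must be held; 1 to 4 N at the peg. Lever 16 wide, 31 to 41 high.
- mirror_axis (a point): point on the mirror's vertical axis, in the face of the glass, at height 63. Glass and black frame are 74 wide, 8 thick, from height 32 to 94, and must not be touched.
- mirror_peg (a point): centre of the top of the blue upright peg: diameter 14, from height 41 to 115, 85 from the mirror's axis. Pinch it from above at a height of about 90 and follow the arc anticlockwise.
- lens (a point): front of the lens of the black inspection camera (box 52 x 42, top at height 78), 124 from the mirror's axis, clamped on a curved rail centred on that axis at a place that differs from start to start; it always looks at the mirror. Marker and camera see each other when the glass normal halves the angle between lens and marker (at the last detent), as seen from the mirror's axis.
- ring (a point): centre of the green ring on the display, a white box 130 x 230 lying on the table with its top at height 36 and a dark window 64 x 92 (long along the box). The ring (diameter 28 to the middle of its line) marks where, for the present place of the camera, the red mark of an indexed bearing is met; it stands still, at a place that differs from start to start. The point's y axis runs along the display's long side, z up.
- image_dot (a point): centre of the red dot, diameter 12, on the display: where the camera's view falls by way of the mirror. It moves along the ring's y axis by +12 mm for each +0.1 rad of the mirror, in line with the ring, and is in the middle of the ring when the mirror's angle is right: 0.36 to 0.87 rad from rest. At the mirror's rest it is hidden under the frame of the window and comes into sight at about 0.2 rad.
- bearing_a: bystander, leave alone: loose ball bearing lying flat, outside diameter 80, height 18; origin at the centre of its underside
- bearing_b: bystander, leave alone: loose ball bearing lying flat, outside diameter 80, height 18; origin at the centre of its underside
- bearing_c: bystander, leave alone: loose ball bearing lying flat, outside diameter 80, height 18; origin at the centre of its underside
- plug_gauge: bystander, leave alone: standing steel plug gauge, diameter 40, height 60; origin at the centre of its underside
- vblock: bystander, leave alone: dark steel V-block 60 x 50, height 44; origin at the centre of its underside

How it is judged:
By the outcome, as a careful person would: the job done as asked, in the order asked, and still so for the second after the job is handed in, while the arm keeps its last pose, push and grip.
It also fails if it takes over 54 s, if anything falls off the work surface, if the arm or the gripper's body presses on something with over 40 N, if the wrist force passes 120 N, or if a joint passes its speed limit or range.

## Robot

A 6-joint arm with a two-finger parallel gripper is mounted at the origin on the work surface. World frame = base frame: x ahead of the robot, y to its left, z up, the work surface at z = 0. Lengths are in m, angles in degrees, forces in N, time in s.
With the tool pointing down it reaches from about 0.325 to 0.925 m from the base axis. Payload 3.1 kg.
Tool frame: the origin (TCP) lies at the very end of the fingers, on their centre line; the grasp point (between the pads) lies robot.pinch_z behind it (robot.pinch_z is the distance from the TCP to the grasp point, in m); z points along the fingers, y is the direction in which the jaws open and shut (so a half turn about z gives the same grasp; the last joint's range is limited). The gripper opens to 85 mm and grips with 20 to 120 N. Pads are 22 mm wide; open, the fingers measure 114 mm over their backs; the gripper's body (76 mm by 85 mm) begins 54 mm behind the grasp point. The pads swing forward as they close: fully open they stand 13 mm farther back than shut.
Start: joints at [-72.949, 12.427, 92.441, -0, 75.132, -6.429], TCP at [0.249, -0.573, 0.231] pointing down, gripper open.
Joint ranges: [-157.48, 157.48], [-44.54, 120.13], [17.64, 146.25], [-64.5, 244.5], [7.68, 150.69], [-147.95, 147.95]. Speed limits (degrees/s): [159.86, 159.86, 180, 180, 180, 180].

## Interface

Orientations are given as [roll, pitch, yaw] about the fixed x, y, z axes, in that order (R = Rz(yaw) Ry(pitch) Rx(roll)).
In Python, from cell import robot, viewer gives the robot as it stands.
- The arm moves only by the tool step_arm, never from a script. Its argument "moves" is one flat list of numbers, 7 for each row, row after row: the shift along the tool's x, y, z in m, then the turn, a rotation vector about the tool's x, y, z in rad, then the opening, from 0 (shut) to 1 (fully open). A call has 1 to 10 rows; each row shifts and turns the pose as measured when the row begins, along the tool's axes as they then stand; what a row does not reach is not made up. A row lasts 1/10 s, in which the tool goes at most 50 mm and 8.59 degrees, less where a joint would pass 70% of its speed; a pose out of reach is approached as far as the arm can. A call is refused whole if a number of a shift passes 0.05 or a number of a turn 0.15, either way. A call with a gripper value outside its range is refused whole. The fingers move at their own pace and stop on an object; "newtons" is the grip in N (left out, the last holds). Time passes only in rows, so rows that do not move let the fingers close. It gives the time, the measured TCP pose, the force and the opening at its end, in the units of the state.
- robot.sense(): the state, without advancing time (a new reading comes with each control period).
- viewer.camera(name): name is "scene" or "top" or "wrist"; returns the picture (400x640x3 uint8, red, green, blue); there is no depth.
- viewer.camera_info(name): a dict with "mtx" (3x3 intrinsics, pixels), "world_to_cam" (4x4, takes a point from world to camera coordinates). Camera axes: x right, y up, looking along -z (the intrinsics and any distortion apply to the point x, -y, -z); pixel columns grow to the right and rows downward; lengths in m; the calibration is good to about 2 mm. The wrist camera is an equidistant fisheye: a pixel r from the principal point sees the ray r / f radians off the axis. A picture is of the moment at which its call begins: read the wrist's pose just before it. camera_info takes no time and is no camera call; for the wrist camera it gives the pose at the moment of the call.
- robot.job_done(): hands the job in, once; it reports no verdict.
Trained networks look in the newest picture that a camera, given by its name, has taken for a name from the list of things; names that differ only in an ending like _2 or _b are one class to them, and where a whole thing is asked for, a point or a joint stands for the part that bears it (a point fixed in the world has none). Each returns a list of dicts, best first, with "score" (0 to 1); they miss things now and then, are a little off and sometimes report something else, mostly with a low value. They report only what shows in the picture. A call takes as long as a camera call.
- viewer.masks_of(camera, thing): "pixels" (400x640 bool, what is visible of it) and "rect" ([centre column, centre row, width, height] in pixels, round what is visible of it).
The state is a dict: "clock": time; "joint_positions": joint angles; "qd": joint speeds; "effort": joint torques, N m; "position": TCP position; "eef_rot": TCP orientation; "ft_force": force on the tool from outside, world axes, zero at the start; "torque": the same for the moment, N m; "opening": finger opening in m.
Only numpy, scipy, OpenCV 4.12 (cv2) and the standard library are available. Lean on these libraries where they do the work, as an engineer would, in place of code of your own. Each camera call takes 0.05 s, during which the arm holds its last target. There are 200 camera calls.

## Working session

There is one attempt and no reset: what is moved stays moved. The work goes in short steps, Python scripts to look and compute and a tool call to move; the robot and the scene stay as the last step left them, time stands still between calls to the robot, and variables do not carry over. Pictures are saved under pics/ and viewed, about 8 in all and at most 12, crops included, and the job is handed in when it is done.

Besides the shell and the picture viewer there is one more tool, called after "Emit:" by a JSON object that holds its "op" and its "data". step_arm: Moves the arm, as the interface text tells. Its arguments: {"type":"object","properties":{"moves":{"type":"array","items":{"type":"number"}},"newtons":{"type":"number"}},"required":["moves"]}

```bash
mkdir -p pics; ls
cat > h.py <<'E'
from cell import robot, viewer
import numpy as np, cv2
def ray(name,u,v,info=None):
    i=info or viewer.camera_info(name); M=np.array(i["mtx"]); W=np.array(i["world_to_cam"])
    x=(u-M[0,2])/M[0,0]; y=(v-M[1,2])/M[1,1]
    if name=="wrist":
        r=np.hypot(x,y); s=np.sin(r)/r if r>1e-9 else 1
        d=np.array([x*s,-y*s,-np.cos(r)])
    else: d=np.array([x,-y,-1.])
    R=W[:3,:3]; o=-R.T@W[:3,3]; return o,R.T@d
def at(name,u,v,z,info=None):
    o,d=ray(name,u,v,info); return o+d*(z-o[2])/d[2]
def proj(name,p,info=None):
    i=info or viewer.camera_info(name); M=np.array(i["mtx"]); W=np.array(i["world_to_cam"])
    c=W[:3,:3]@p+W[:3,3]; x,y,z=c[0],-c[1],-c[2]
    if name=="wrist":
        r=np.hypot(x,y); t=np.arctan2(r,z); x,y=x/r*t,y/r*t
    else: x,y=x/z,y/z
    return M[0,0]*x+M[0,2],M[1,1]*y+M[1,2]
def save(name,f,img): cv2.imwrite("pics/"+f,img[:,:,::-1])
E
python3 - <<'E'
from h import *
np.set_printoptions(precision=4,suppress=True)
print(robot.pinch_z, robot.sense())
a=viewer.camera("top");b=viewer.camera("scene")
save("top","top0.png",a);save("scene","scene0.png",b)
for n in ["turntable_peg","turntable_axis","mirror_peg","mirror_axis","lens","ring","image_dot","marker","turntable","mirror"]:
  for c in ["top","scene"]:
    r=viewer.masks_of(c,n)
    print(n,c,[(round(float(q["score"]),2),np.round(q["rect"],1).tolist()) for q in r[:2]])
E
```

```text
pics
0.0187 {'clock': 0.0, 'joint_positions': array([-72.9485,  12.477 ,  92.5296,   0.0007,  75.1318,  -6.4288]), 'qd': array([-0.0443,  0.0556, -0.011 ,  0.0378,  0.0133, -0.0169]), 'effort': array([  0.0012, -39.6849, -30.3851,  -0.0002,   0.0096,   0.    ]), 'position': array([ 0.2488, -0.5724,  0.23  ]), 'eef_rot': array([-179.8625,   -0.0161,   23.4802]), 'ft_force': array([-0.4521,  0.3588,  0.5124]), 'torque': array([-0.0417,  0.0076, -0.0168]), 'opening': 0.08535839330464592}
turntable_peg top [(0.79, [256.4, 176.3, 41.6, 47.0])]
turntable_peg scene [(0.56, [334.0, 243.6, 50.0, 39.9])]
turntable_axis top [(0.88, [256.5, 175.1, 36.0, 48.8])]
turntable_axis scene [(0.89, [336.0, 243.5, 50.7, 39.8])]
mirror_peg top [(0.64, [257.2, 180.0, 42.7, 50.4]), (0.57, [321.1, 203.9, 22.0, 37.9])]
mirror_peg scene [(0.77, [317.3, 205.4, 33.4, 31.8]), (0.4, [334.2, 243.2, 48.0, 38.9])]
mirror_axis top [(0.6, [321.2, 201.8, 25.3, 32.0])]
mirror_axis scene [(0.97, [317.0, 202.6, 28.6, 35.6]), (0.26, [290.7, 280.8, 31.8, 24.4])]
lens top [(0.67, [322.1, 135.3, 16.3, 27.6])]
lens scene [(0.9, [265.1, 230.8, 27.1, 23.7])]
ring top [(0.43, [321.5, 203.8, 23.4, 32.3])]
ring scene []
image_dot top []
image_dot scene []
marker top [(0.61, [257.7, 178.5, 39.4, 50.0])]
marker scene [(0.91, [334.4, 244.2, 47.5, 43.5]), (0.36, [263.4, 229.8, 24.8, 24.7])]
turntable top [(0.75, [258.1, 179.2, 35.6, 50.5])]
turntable scene [(0.73, [336.7, 242.5, 49.4, 48.3])]
mirror top [(0.79, [319.9, 203.3, 27.9, 33.8])]
mirror scene [(0.8, [317.3, 203.9, 30.4, 33.7]), (0.17, [291.3, 280.8, 28.0, 24.7])]
```

Run:
```python
import cv2
a=cv2.imread("pics/top0.png")[100:260,210:410]
cv2.imwrite("pics/top0c.png",cv2.resize(a,None,fx=3.75,fy=3.75,interpolation=cv2.INTER_CUBIC))
```

```text
(no output)
```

View pics/top0c.png

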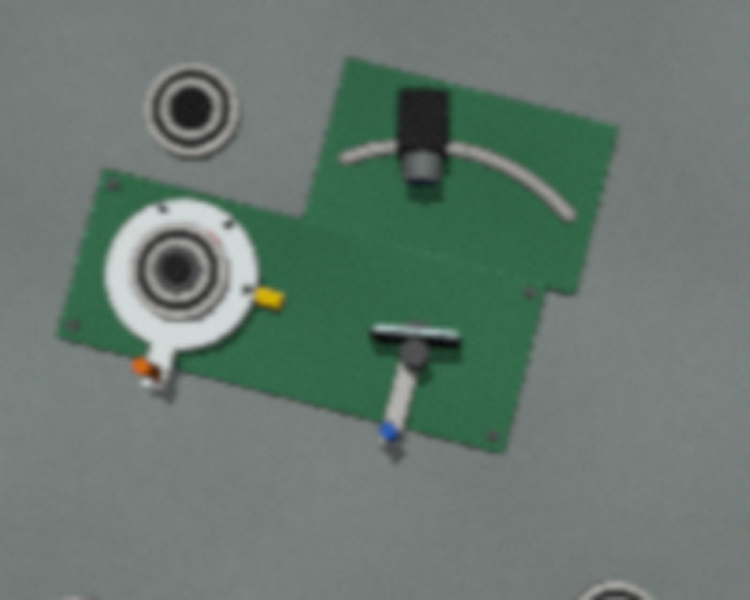

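View pics/scene0.png

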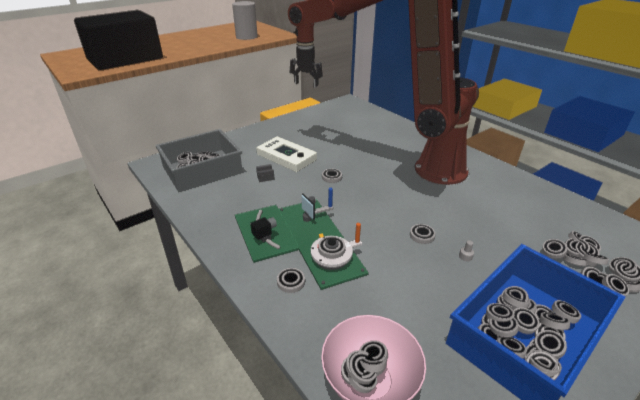

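The top crop shows the orange peg top at full-image (248,198), the hub at (257,172), the blue peg at (314,215) and the lens at (323,148). There is a red mark on the bearing at about (268,163). The scene view shows the display near (287,152).

Run:
```python
from h import *
np.set_printoptions(precision=4,suppress=True)
f=lambda x,y:(210+x/3.75,100+y/3.75)
P=dict(opeg=(142,367,.115),hub=(177,269,.078),bpeg=(389,431,.115),maxis=(416,327,.094),lens=(424,182,.055),mark=(218,238,.055),yel=(270,298,.05))
W={k:at("top",*f(*v[:2]),v[2]) for k,v in P.items()}
for k in W: print(k,W[k])
n=np.linalg.norm
print(n((W['opeg']-W['hub'])[:2]),n((W['bpeg']-W['maxis'])[:2]),n((W['lens']-W['maxis'])[:2]),n((W['mark']-W['hub'])[:2]))
ang=lambda a,b:np.degrees(np.arctan2(*(W[b]-W[a])[[1,0]]))
print("peg",ang('hub','opeg'),"mark",ang('hub','mark'),"mirror",ang('hub','maxis'),"yel",ang('hub','yel'),"lens",ang('maxis','lens'),"hub from mirror",ang('maxis','hub'),"bpeg",ang('maxis','bpeg'))
i=viewer.camera_info("wrist");print(i["mtx"]); c=np.array(i["world_to_cam"]);print(-c[:3,:3].T@c[:3,3],c[:3,:3])
print(at("scene",287,152,.036))
```

```text
opeg [0.5922 0.1452 0.115 ]
hub [0.6744 0.1238 0.078 ]
bpeg [ 0.5404 -0.0461  0.115 ]
maxis [ 0.6235 -0.0677  0.094 ]
lens [ 0.7478 -0.0753  0.055 ]
mark [0.7032 0.0938 0.055 ]
yel [0.6539 0.0518 0.05  ]
0.08499794776054286 0.08591767627191635 0.12448642741760892 0.04161302319545204
peg 165.41917573945662 mark -46.184443535057554 mirror -104.89364055132394 yel -105.88376191789946 lens -3.503191592431382 hub from mirror 75.10635944867607 bpeg 165.43653887047589
[[309.7069   0.     320.178 ]
 [  0.     309.7069 195.354 ]
 [  0.       0.       1.    ]]
[ 0.3114 -0.5459  0.3741] [[ 0.398  -0.9174 -0.0006]
 [ 0.8834  0.3835 -0.2695]
 [ 0.2475  0.1067  0.963 ]]
[ 0.4424 -0.4509  0.036 ]
```

```bash
cat >> h.py <<'E'
def plan(pts,opening,state=None):
    """pts: list of (x,y,z,yaw_deg) poses one per row from present pose; prints rows"""
    s=robot.sense() if state is None else state
    p=np.array(s["position"]); y=s["eef_rot"][2]; out=[]
    for q in pts:
        d=np.array(q[:3])-p; c,sn=np.cos(np.radians(y)),np.sin(np.radians(y))
        dy=(q[3]-y+180)%360-180
        out.append([c*d[0]+sn*d[1], sn*d[0]-c*d[1], -d[2],0,0,-np.radians(dy),opening])
        p=np.array(q[:3]); y=q[3]
    for r in out: print(", ".join(f"{v:.3f}".rstrip('0').rstrip('.') if i!=3 and i!=4 else "0" for i,v in enumerate(r))+",")
def line(goal,n):
    s=robot.sense(); a=np.r_[s["position"],s["eef_rot"][2]]; g=np.array(goal,float)
    g[3]=a[3]+((g[3]-a[3]+180)%360-180)
    return [a+(g-a)*k/n for k in range(1,n+1)]
E
python3 -c "
from h import *
plan(line((.592,.145,.20,165.4),20),1)"
```

```text
0.03, -0.026, 0.002, 0, 0, -0.124, 1,
0.033, -0.022, 0.002, 0, 0, -0.124, 1,
0.036, -0.018, 0.002, 0, 0, -0.124, 1,
0.037, -0.013, 0.002, 0, 0, -0.124, 1,
0.039, -0.009, 0.002, 0, 0, -0.124, 1,
0.04, -0.004, 0.002, 0, 0, -0.124, 1,
0.04, 0.001, 0.002, 0, 0, -0.124, 1,
0.039, 0.006, 0.002, 0, 0, -0.124, 1,
0.038, 0.011, 0.002, 0, 0, -0.124, 1,
0.037, 0.015, 0.002, 0, 0, -0.124, 1,
0.034, 0.02, 0.002, 0, 0, -0.124, 1,
0.032, 0.024, 0.002, 0, 0, -0.124, 1,
0.029, 0.028, 0.002, 0, 0, -0.124, 1,
0.025, 0.031, 0.002, 0, 0, -0.124, 1,
0.021, 0.034, 0.002, 0, 0, -0.124, 1,
0.017, 0.036, 0.002, 0, 0, -0.124, 1,
0.012, 0.038, 0.002, 0, 0, -0.124, 1,
0.007, 0.039, 0.002, 0, 0, -0.124, 1,
0.002, 0.04, 0.002, 0, 0, -0.124, 1,
-0.003, 0.04, 0.002, 0, 0, -0.124, 1,
```

Emit:
{"op": "step_arm", "data": {"moves": [0.03,-0.026,0.002,0,0,-0.124,1,0.033,-0.022,0.002,0,0,-0.124,1,0.036,-0.018,0.002,0,0,-0.124,1,0.037,-0.013,0.002,0,0,-0.124,1,0.039,-0.009,0.002,0,0,-0.124,1,0.04,-0.004,0.002,0,0,-0.124,1,0.04,0.001,0.002,0,0,-0.124,1,0.039,0.006,0.002,0,0,-0.124,1,0.038,0.011,0.002,0,0,-0.124,1,0.037,0.015,0.002,0,0,-0.124,1]}}

```text
clock: 2.1
position: [0.4173, -0.2042, 0.2114]
eef_rot: [179.8, 0.5, 96.8]
ft_force: [0.4, 0.4, 0.9]
opening: 0.0853
```

```bash
python3 -c "
from h import *
plan(line((.592,.145,.20,165.4),10),1)"
```

```text
0.033, 0.021, 0.001, 0, 0, -0.12, 1,
0.03, 0.025, 0.001, 0, 0, -0.12, 1,
0.027, 0.029, 0.001, 0, 0, -0.12, 1,
0.023, 0.032, 0.001, 0, 0, -0.12, 1,
0.019, 0.034, 0.001, 0, 0, -0.12, 1,
0.015, 0.036, 0.001, 0, 0, -0.12, 1,
0.01, 0.038, 0.001, 0, 0, -0.12, 1,
0.006, 0.039, 0.001, 0, 0, -0.12, 1,
0.001, 0.039, 0.001, 0, 0, -0.12, 1,
-0.003, 0.039, 0.001, 0, 0, -0.12, 1,
```

Emit:
{"op": "step_arm", "data": {"moves": [0.033,0.021,0.001,0,0,-0.12,1,0.03,0.025,0.001,0,0,-0.12,1,0.027,0.029,0.001,0,0,-0.12,1,0.023,0.032,0.001,0,0,-0.12,1,0.019,0.034,0.001,0,0,-0.12,1,0.015,0.036,0.001,0,0,-0.12,1,0.01,0.038,0.001,0,0,-0.12,1,0.006,0.039,0.001,0,0,-0.12,1,0.001,0.039,0.001,0,0,-0.12,1,-0.003,0.039,0.001,0,0,-0.12,1]}}

```text
clock: 3.1
position: [0.589, 0.1674, 0.202]
eef_rot: [-179.6, 0.8, 168.6]
ft_force: [0.7, -1.3, 0.5]
opening: 0.0854
```

Run:
```python
from h import *
import json
s=robot.sense(); i=viewer.camera_info("wrist"); a=viewer.camera("wrist"); save("w","w1.png",a)
json.dump({k:np.array(v).tolist() for k,v in i.items() if k in("mtx","world_to_cam")},open("w1.json","w"))
print(s["position"],s["eef_rot"])
for p in [(.592,.145,.115),(.6744,.1238,.078),(.5404,-.0461,.115)]: print(proj("wrist",np.array(p),i))
hsv=cv2.cvtColor(a,cv2.COLOR_RGB2HSV)
for nm,lo,hi in [("orange",(5,150,120),(18,255,255)),("blue",(105,130,80),(125,255,255)),("red",(0,150,100),(4,255,255))]:
    n,l,st,c=cv2.connectedComponentsWithStats(cv2.inRange(hsv,lo,hi))
    print(nm,[(c[k].round(1).tolist(),st[k].tolist()) for k in np.argsort(-st[1:,4])[:3]+1])
```

```text
[0.58901256 0.16744423 0.20204851] [-179.58781685    0.84163612  168.60473891]
(np.float64(293.3187446935938), np.float64(207.96561697691962))
(np.float64(294.89783669766325), np.float64(276.46463931236065))
(np.float64(90.98482045710685), np.float64(192.50775530165672))
orange [([297.7, 200.1], [288, 184, 19, 33, 394])]
blue [([592.0, 89.1], [539, 0, 101, 187, 11538]), ([110.5, 185.8], [89, 172, 46, 29, 566]), ([635.7, 24.8], [631, 19, 9, 13, 58])]
red []
```

View pics/w1.png

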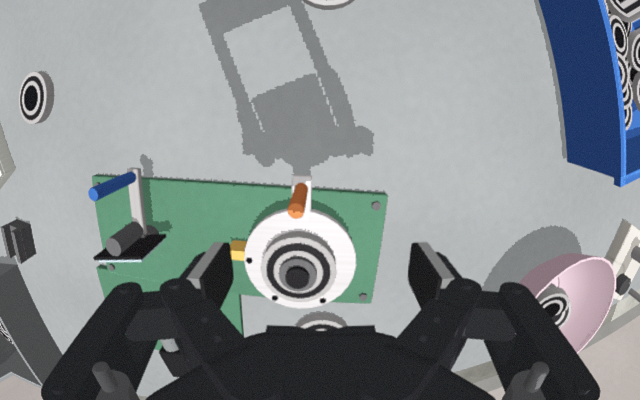

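The wrist view shows the orange peg top at about (296,208), against a prediction of (293,208), so the position agrees. I'm going down to grip it.

```bash
python3 -c "
from h import *
plan(line((.592,.145,.20,165.4),2)+[(.592,.145,z,165.4) for z in(.17,.14,.11,.085,.072)],1)"
```

```text
-0.003, -0.014, 0.001, 0, 0, 0.031, 1,
-0.004, -0.014, 0.001, 0, 0, 0.031, 1,
0, 0, 0.03, 0, 0, -0, 1,
0, 0, 0.03, 0, 0, -0, 1,
0, 0, 0.03, 0, 0, -0, 1,
0, 0, 0.025, 0, 0, -0, 1,
0, 0, 0.013, 0, 0, -0, 1,
```

Emit:
{"op": "step_arm", "data": {"moves": [-0.003,-0.014,0.001,0,0,0.031,1,-0.004,-0.01,0.001,0,0,0.031,1,0,0,0,0,0,0,1,0,0,0.03,0,0,0,1]}}

```text
clock: 3.55
position: [0.5974, 0.1473, 0.1748]
eef_rot: [179.8, 1.5, 165.2]
ft_force: [0.5, 0.4, 1.4]
opening: 0.0856
```

```bash
python3 -c "
from h import *
print(robot.sense()['eef_rot'])
plan(line((.592,.145,.13,165.4),2)+[(.592,.145,z,165.4) for z in(.10,.072)],1)"
```

```text
[179.79888402   1.50078    165.17085393]
0.002, -0.002, 0.022, 0, 0, -0.002, 1,
0.002, -0.002, 0.022, 0, 0, -0.002, 1,
0, 0, 0.03, 0, 0, -0, 1,
0, 0, 0.028, 0, 0, -0, 1,
```

Emit:
{"op": "step_arm", "data": {"moves": [0.002,-0.002,0.022,0,0.013,0,1,0.002,-0.001,0.022,0,0.013,0,1,0,0,0.03,0,0,0,1,0,0,0.027,0,0,0,1,0,0,0,0,0,0,0.3,0,0,0,0,0,0,0], "newtons": 30}}

```text
clock: 4.15
position: [0.588, 0.1394, 0.0634]
eef_rot: [-180.0, -0.7, 164.6]
ft_force: [0.5, 0.9, 0.9]
opening: 0.059
```

Emit:
{"op": "step_arm", "data": {"moves": [-0.003,0.006,-0.008,0,0,0,0,0,0,0,0,0,0,0,0,0,0,0,0,0,0,0,0,0,0,0,0,0]}}

```text
clock: 4.55
position: [0.5949, 0.1449, 0.0751]
eef_rot: [179.9, -0.5, 164.6]
ft_force: [1.3, -0.3, -8.9]
opening: 0.0128
```

Run:
```python
from h import *
s=robot.sense();print(s["position"],s["eef_rot"],s["ft_force"],s["opening"])
```

```text
[0.59485301 0.14493787 0.07514044] [179.90289199  -0.51634638 164.60291862] [ 1.28662209 -0.30704579 -8.8827798 ] 0.012832129620744164
```

Emit:
{"op": "step_arm", "data": {"moves": [0,0.0074,0,0,0,0.087,0,0,0.0074,0,0,0,0.087,0,0,0.0074,0,0,0,0.087,0,0,0.0074,0,0,0,0.087,0,0,0.0074,0,0,0,0.087,0,0,0.0074,0,0,0,0.087,0]}}

```text
clock: 5.15
position: [0.6159, 0.1834, 0.0751]
eef_rot: [-179.8, -0.3, 133.7]
ft_force: [1.2, -1.2, -4.4]
opening: 0.0132
```

```bash
cat >> h.py <<'E'
def polar(c):
    s=robot.sense(); d=s["position"][:2]-np.array(c)
    print("r",np.hypot(*d).round(4),"ang",np.degrees(np.arctan2(d[1],d[0])).round(2),"yaw",s["eef_rot"].round(2),"z",s["position"].round(4),s["ft_force"].round(1),s["opening"].round(4),s["clock"])
E
python3 -c "
from h import *
polar((.6744,.1238))"
```

```text
Traceback (most recent call last):
  File "h.py", line 37, in polar
    print("r",np.hypot(*d).round(4),"ang",np.degrees(np.arctan2(d[1],d[0])).round(2),"yaw",s["eef_rot"].round(2),"z",s["position"].round(4),s["ft_force"].round(1),s["opening"].round(4),s["clock"])
                                                                                                                                                                   ^^^^^^^^^^^^^^^^^^
AttributeError: 'float' object has no attribute 'round'
```

Emit:
{"op": "step_arm", "data": {"moves": [0,0.0074,0,0,0,0.085,0,0,0.0074,0,0,0,0.085,0,0,0.0074,0,0,0,0.085,0,0,0.0074,0,0,0,0.085,0,0,0.0074,0,0,0,0.085,0,0,0,0,0,0,0,0]}}

```text
clock: 5.75
position: [0.6491, 0.2049, 0.0751]
eef_rot: [-179.9, -0.2, 108.3]
ft_force: [0.2, -1.0, -2.2]
opening: 0.0131
```

```bash
sed -i 's/s\["opening"\].round(4)/s["opening"]/' h.py
python3 -c "
from h import *
polar((.6744,.1238))"
```

```text
r 0.0849 ang 107.36 yaw [-1.7994e+02 -1.6000e-01  1.0828e+02] z [0.6491 0.2049 0.0751] [ 0.2 -1.  -2.2] 0.013061987672173089 5.75
```

Emit:
{"op": "step_arm", "data": {"moves": [0,0.003,0,0,0,0.04,0,0,0,0,0,0,0,0,0,0,0,0,0,0,1,0,0,0,0,0,0,1,0,0,0,0,0,0,1,0,0,-0.03,0,0,0,1,0,0,-0.05,0,0,0,1,0,0,-0.04,0,0,0,1]}}

```text
clock: 6.55
position: [0.6462, 0.2044, 0.1915]
eef_rot: [-179.0, -0.2, 106.5]
ft_force: [0.7, -0.1, 0.6]
opening: 0.0852
```

Run:
```python
from h import *
polar((.6744,.1238))
a=viewer.camera("top");save("t","top1.png",a)
cv2.imwrite("pics/top1c.png",cv2.resize(a[100:260,210:410,::-1],None,fx=3.75,fy=3.75,interpolation=cv2.INTER_CUBIC))
i=viewer.camera_info("wrist");a=viewer.camera("wrist");save("w","w2.png",a)
for g in (103.4,105.4,107.4):
  q=np.radians(g);print(g,proj("wrist",np.array([.6744+.085*np.cos(q),.1238+.085*np.sin(q),.115]),i))
```

```text
r 0.0854 ang 109.31 yaw [-179.04   -0.24  106.51] z [0.6462 0.2044 0.1915] [ 0.7 -0.1  0.6] 0.08523939238727084 6.55
103.4 (np.float64(326.66120104615914), np.float64(201.81549135902708))
105.4 (np.float64(322.8081887632293), np.float64(201.67560514772427))
107.4 (np.float64(318.9513637290518), np.float64(201.6640327882791))
```

View pics/w2.png

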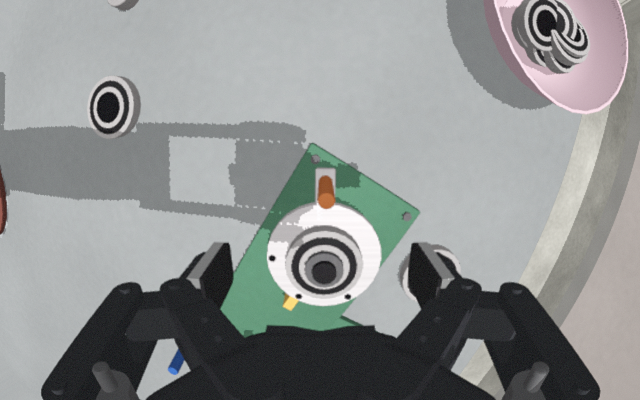

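The wrist view shows the orange peg top at about (326,201), which fits 104–105°, and the middle tick lines up with the yellow pointer, so it is in the last detent. Next I go to the blue peg.

```bash
python3 -c "
from h import *
plan(line((.5404,-.0461,.19,165.4),9),1)"
```

```text
-0.023, -0.02, 0.001, 0, 0, -0.114, 1,
-0.021, -0.022, 0.001, 0, 0, -0.114, 1,
-0.018, -0.024, 0.001, 0, 0, -0.114, 1,
-0.015, -0.026, 0.001, 0, 0, -0.114, 1,
-0.012, -0.028, 0.001, 0, 0, -0.114, 1,
-0.009, -0.029, 0.001, 0, 0, -0.114, 1,
-0.006, -0.03, 0.001, 0, 0, -0.114, 1,
-0.002, -0.03, 0.001, 0, 0, -0.114, 1,
0.001, -0.03, 0.001, 0, 0, -0.114, 1,
```

Emit:
{"op": "step_arm", "data": {"moves": [-0.023,-0.02,0,0,0,-0.114,1,-0.021,-0.022,0,0,0,-0.114,1,-0.018,-0.024,0,0,0,-0.114,1,-0.015,-0.026,0,0,0,-0.114,1,-0.012,-0.028,0,0,0,-0.114,1,-0.009,-0.029,0,0,0,-0.114,1,-0.006,-0.03,0,0,0,-0.114,1,-0.002,-0.03,0,0,0,-0.114,1,0.001,-0.027,0,0,0,-0.114,1,0,0,0,0,0,0,1]}}

```text
clock: 7.65
position: [0.5446, -0.0504, 0.2003]
eef_rot: [179.8, 0.3, 168.4]
ft_force: [0.4, 0.2, -0.7]
opening: 0.0855
```

Run:
```python
from h import *
polar((.6235,-.0677))
i=viewer.camera_info("wrist");a=viewer.camera("wrist");save("w","w3.png",a)
print(proj("wrist",np.array((.5404,-.0461,.115)),i),proj("wrist",np.array((.4424,-.4509,.036)),i))
plan(line((.5404,-.0461,.15,165.4),2)+[(.5404,-.0461,z,165.4) for z in(.125,.1,.08,.075)],1)
```

```text
r 0.0808 ang 167.6 yaw [179.8    0.32 168.37] z [ 0.5446 -0.0504  0.2003] [ 0.4  0.2 -0.7] 0.0854574578689044 7.65
(np.float64(323.811191751703), np.float64(194.41880732767964)) (np.float64(31.98958781689447), np.float64(170.59893885222817))
0.003, 0.001, 0.025, 0, 0, 0.025, 1,
0.003, 0.001, 0.025, 0, 0, 0.025, 1,
0, 0, 0.025, 0, 0, -0, 1,
0, 0, 0.025, 0, 0, -0, 1,
0, 0, 0.02, 0, 0, -0, 1,
0, 0, 0.005, 0, 0, -0, 1,
```

View pics/w3.png

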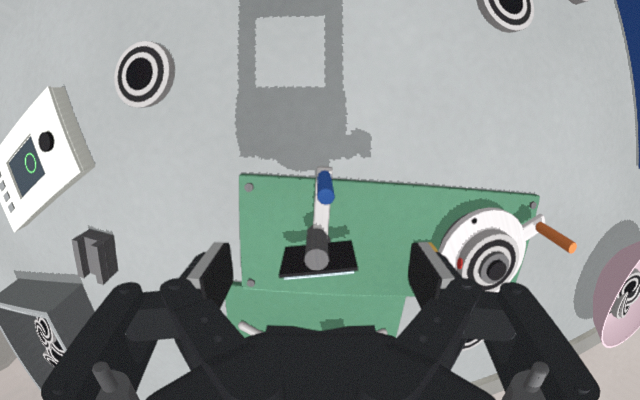

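The blue peg top is at about (327,196), as predicted. The ring shows at (31,162) on the display, and the red mark at (460,265) faces the mirror. I'm going down to grip the blue peg.

Emit:
{"op": "step_arm", "data": {"moves": [0.003,0.001,0.025,0,0.003,0.025,1,0.002,0.001,0.025,0,0,0.025,1,0,0,0.025,0,0,0,1,0,0,0.025,0,0,0,1,0,0,0.012,0,0,0,1,0,0,0,0,0,0,1]}}

```text
clock: 8.3
position: [0.5455, -0.0406, 0.0874]
eef_rot: [179.5, 0.6, 165.1]
ft_force: [0.2, -0.1, -0.2]
opening: 0.0855
```

Run:
```python
from h import *
polar((.6235,-.0677))
plan(line((.5404,-.0461,.074,165.4),1),0)
```

```text
r 0.0826 ang 160.81 yaw [179.49   0.58 165.1 ] z [ 0.5455 -0.0406  0.0874] [ 0.2 -0.1 -0.2] 0.08554454756082228 8.3
0.004, -0.007, 0.013, 0, 0, -0.005, 0,
```

Emit:
{"op": "step_arm", "data": {"moves": [0.004,-0.007,0.013,0,0.01,0,1,0,0,0,0,0,0,1,0,0,0,0,0,0,0,0,0,0,0,0,0,0,0,0,0,0,0,0,0,0,0,0,0,0,0,0,0,0,0,0,0,0,0], "newtons": 40}}

```text
clock: 9.0
position: [0.5439, -0.0468, 0.0784]
eef_rot: [179.4, 0.5, 165.1]
ft_force: [-1.4, 2.4, 2.1]
opening: 0.0127
```

Run:
```python
from h import *
polar((.6235,-.0677))
```

```text
r 0.0823 ang 165.29 yaw [179.44   0.46 165.09] z [ 0.5439 -0.0468  0.0784] [-1.4  2.4  2.1] 0.012661560229027325 9.0
```

Emit:
{"op": "step_arm", "data": {"moves": [0,-0.0074,0,0,0,-0.087,0,0,-0.0074,0,0,0,-0.087,0,0,-0.0074,0,0,0,-0.087,0,0,-0.0074,0,0,0,-0.087,0,0,-0.0074,0,0,0,-0.087,0,0,-0.0074,0,0,0,-0.087,0,0,0,0,0,0,0,0]}}

```text
clock: 9.7
position: [0.5445, -0.0907, 0.0784]
eef_rot: [179.8, 1.0, -163.9]
ft_force: [-0.0, 1.2, 0.1]
opening: 0.0126
```

```bash
cat > look.py <<'E'
from h import *
import sys
polar((.6235,-.0677))
i=viewer.camera_info("wrist");a=viewer.camera("wrist");save("w",sys.argv[1]+".png",a)
u,v=proj("wrist",np.array((.4424,-.4509,.036)),i);print(u,v)
x0,y0=int(np.clip(u-70,0,500)),int(np.clip(v-60,0,280))
cv2.imwrite(f"pics/{sys.argv[1]}c.png",cv2.resize(a[y0:y0+120,x0:x0+140,::-1],None,fx=5,fy=5,interpolation=cv2.INTER_CUBIC))
hsv=cv2.cvtColor(a,cv2.COLOR_RGB2HSV)
M=np.zeros((400,640),np.uint8);M[y0:y0+120,x0:x0+140]=255
W={}
for nm,rs in dict(ring=[((40,110,80),(85,255,255))],dot=[((0,110,80),(10,255,255)),((170,110,80),(180,255,255))]).items():
    m=sum(cv2.inRange(hsv,*r) for r in rs)&M
    ps=np.argwhere(m)
    if len(ps)==0: print(nm,"none");continue
    pts=[(c+.0,r+.0) for r,c in ps]
    w=np.array([at("wrist",c,r,.036,i)[:2] for c,r in pts])
    # largest cluster near median
    md=np.median(w,0); w=w[np.hypot(*(w-md).T)<.025]
    W[nm]=(w.min(0)+w.max(0))/2 if nm=="ring" else w.mean(0); print(nm,len(w),W[nm].round(4),np.ptp(w,0).round(4))
if len(W)==2: print("ring-dot",(W["ring"]-W["dot"]).round(4),np.hypot(*(W["ring"]-W["dot"])).round(4))
E
python3 look.py w4
```

```text
r 0.0823 ang -163.74 yaw [ 179.78    1.02 -163.89] z [ 0.5445 -0.0907  0.0784] [-0.   1.2  0.1] 0.012632461878233013 9.7
-7.478374197821267 16.18565186241412
ring none
dot none
```

Run:
```python
from h import *
P=np.array((.4424,-.4509,.036))
print(proj("top",P),proj("scene",P))
for n in("top","scene"):
    i=viewer.camera_info(n);M=np.array(i["mtx"]);c=np.array(i["world_to_cam"]);print(n,M[0,0],np.linalg.norm(c[:3,:3]@P+c[:3,3]))
b=viewer.camera("scene");t=viewer.camera("top");save("","s5.png",b);save("","t5.png",t)
u,v=map(int,proj("top",P))
A=cv2.resize(b[130:176,250:325,::-1],(750,460),interpolation=cv2.INTER_CUBIC)
print(u,v)
cv2.imwrite("pics/s5c.png",A)
for n in("top","scene"):
  for q in("ring","image_dot"):print(n,q,[(r["score"],r["rect"]) for r in viewer.masks_of(n,q)[:2]])
```

```text
(np.float64(447.1697066719913), np.float64(246.93959534074708)) (np.float64(287.0088749516988), np.float64(151.9986313607019))
top 440.6463767715538 1.4064601267513068
scene 402.9096819458927 1.6942708604360943
447 246
top ring []
top image_dot []
scene ring []
scene image_dot []
```

View pics/s5c.png

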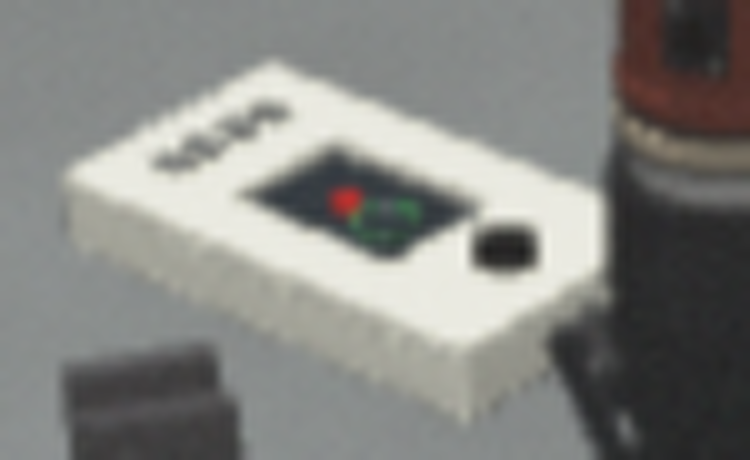

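The scene crop shows the red dot at (284.5,150.0), still short of the green ring's centre at about (288.8,152). I'll turn both into mm using the scene and top cameras.

```bash
cat > look2.py <<'E'
from h import *
import sys
polar((.6235,-.0677))
P=np.array((.4424,-.4509,.036))
for n in("scene","top"):
    a=viewer.camera(n).astype(float); save("",f"{sys.argv[1]}_{n}.png",a.astype(np.uint8))
    u,v=map(int,proj(n,P)); S=6
    c=a[v-22:v+23,u-30:u+31]; c=cv2.resize(c,None,fx=S,fy=S,interpolation=cv2.INTER_CUBIC)
    R,G,B=c[...,0],c[...,1],c[...,2]; W={}
    for nm,m in dict(ring=G-np.maximum(R,B),dot=R-np.maximum(G,B)).items():
        m=np.where(m>(.4*m.max()),1,0).astype(np.uint8); k,l,st,ce=cv2.connectedComponentsWithStats(m)
        if nm=="ring": y,x=np.nonzero(m)
        else: j=1+np.argmax(st[1:,4]); y,x=np.nonzero(l==j)
        w=np.array([at(n,u-30+(X+.5)/S-.5,v-22+(Y+.5)/S-.5,.036)[:2] for X,Y in zip(x[::2],y[::2])])
        if nm=="ring": (cx,cy),r=cv2.minEnclosingCircle((w*1000).astype(np.float32)); W[nm]=np.array([cx,cy]); print(n,nm,W[nm],"r",r,len(w))
        else: W[nm]=w.mean(0)*1000; print(n,nm,W[nm],np.ptp(w,0)*1000,len(w))
    d=W["ring"]-W["dot"];print(n,"ring-dot mm",d,np.hypot(*d))
    cv2.imwrite(f"pics/{sys.argv[1]}_{n}c.png",cv2.resize(c[...,::-1].astype(float).clip(0,255).astype(np.uint8),None,fx=2,fy=2))
E
python3 look2.py a
```

```text
r 0.0823 ang -164.1 yaw [ 179.81    1.01 -163.85] z [ 0.5443 -0.0903  0.0784] [ 1.2  0.9 -0.5] 0.012528245578282698 10.05
scene ring [ 435.11114502 -451.62139893] r 18.648433685302734 140
scene dot [ 439.88330862 -475.93709512] [15.26237737 18.1377878 ] 98
scene ring-dot mm [-4.7721636 24.3156962] 24.77956066760204
top ring [ 428.25848389 -455.96109009] r 17.495254516601562 691
top dot [ 434.07956012 -478.23416922] [11.66615012 12.6802936 ] 242
top ring-dot mm [-5.82107623 22.27307913] 23.021185511867337
```

View pics/a_topc.png

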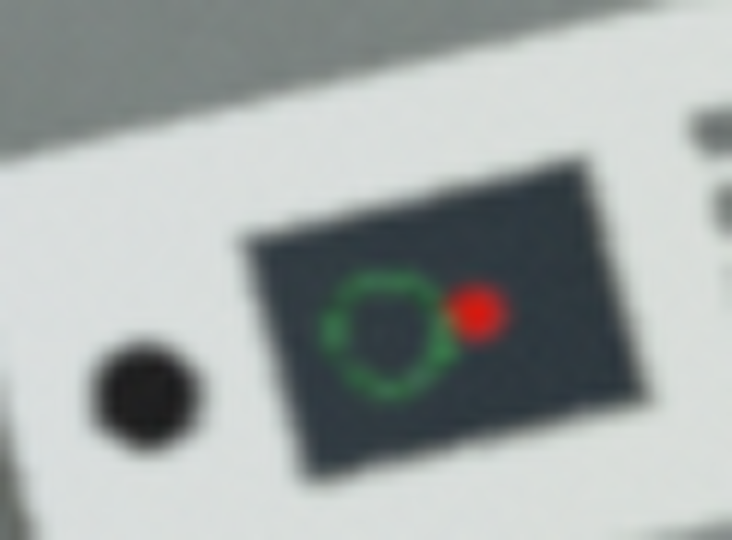

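Top crop: dot at (477,313), ring centre at about (391,335). That leaves about 23 mm, or 0.19 rad (11°), and gives a total of about 42° against the 41° predicted from geometry.

Emit:
{"op": "step_arm", "data": {"moves": [0,-0.005,0,0,0.006,-0.06,0,0,-0.005,0,0,0.006,-0.06,0,0,-0.005,0,0,0,-0.06,0,0,0,0,0,0,0,0]}}

```text
clock: 10.55
position: [0.5494, -0.1044, 0.0784]
eef_rot: [179.9, 0.4, -153.3]
ft_force: [-0.1, 0.9, -1.2]
opening: 0.0127
```

```bash
python3 look2.py b
```

```text
r 0.0827 ang -153.65 yaw [ 179.91    0.36 -153.26] z [ 0.5494 -0.1044  0.0784] [-0.1  0.9 -1.2] 0.01269336537502229 10.55
scene ring [ 435.11114502 -451.62139893] r 18.648433685302734 122
scene dot [ 435.45771228 -453.39833789] [15.71791227 17.06120944] 104
scene ring-dot mm [-0.34656726  1.77693897] 1.8104201075775057
top ring [ 428.51052856 -455.97116089] r 17.333274841308594 712
top dot [ 429.43985178 -456.95382967] [12.17008883 12.33600623] 266
top ring-dot mm [-0.92932322  0.98266878] 1.3525086244195317
```

View pics/b_topc.png

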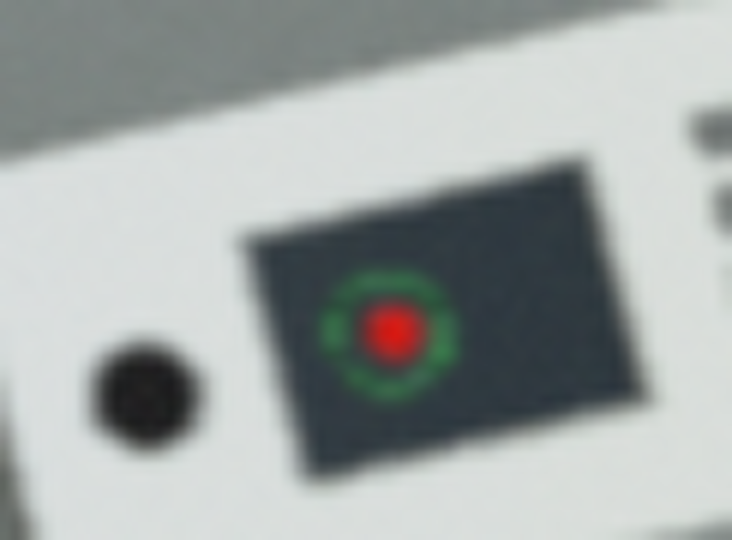

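The top crop shows the dot at (395,332), inside the ring centred at about (391,335), roughly 1.3 mm off. I'll check that it holds and that nothing else moved, then hand in.

```bash
python3 - <<'E'
from h import *
for _ in range(8): a=viewer.camera("top")
save("","final_top.png",a)
b=cv2.imread("pics/top0.png")[...,::-1]
C=np.hstack([cv2.resize(x[90:310,200:400],None,fx=2,fy=2,interpolation=cv2.INTER_CUBIC) for x in(b,a)])
save("","final_c.png",C)
E
python3 look2.py c
```

```text
r 0.0827 ang -153.9 yaw [ 179.92    0.35 -153.21] z [ 0.5492 -0.1041  0.0784] [-1.  -0.8 -1.3] 0.012888434403411867 11.05
scene ring [ 435.6633606  -452.05615234] r 18.371225357055664 119
scene dot [ 436.03383065 -453.96987334] [14.35241237 15.9043    ] 91
scene ring-dot mm [-0.37047006  1.913721  ] 1.949250144845753
top ring [ 427.85791016 -455.78561401] r 17.31525421142578 724
top dot [ 429.47736545 -457.25684445] [12.17011432 12.35438863] 265
top ring-dot mm [-1.61945529  1.47123044] 2.1879566812021873
```

View pics/final_c.png

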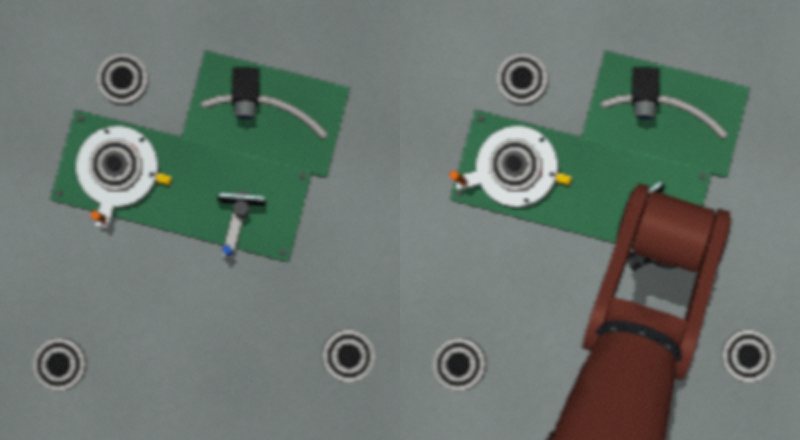

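In the before/after view, the bearings and camera have not moved, the turntable arm has swung about 60° clockwise, and the dot holds steady within 2 mm of the ring's centre.

```bash
python3 -c "
from cell import robot
print(robot.job_done())"
```

```text
the job is handed in; nothing more can be done
None
```

The job is handed in at about 11 s of the 54 s allowed: the turntable is in its last detent, and the gripper is holding the mirror with the red dot inside the green ring.

- **Turntable:** I turned it about 60° clockwise by the orange peg and let go so the detent could draw it in. The peg then measured about 104–105°, against a target of 105.4°. In the wrist picture the red mark faces the mirror.
- **Mirror:** I turned it about 41–42° anticlockwise by the blue peg, which matches the 41° I worked out from the lens and mark positions. The gripper holds the peg at 40 N.
- **Dot in the ring:** Half a second after the last move, the dot was about 2 mm from the ring's centre in both the top and scene cameras. It needs to stay within about 8 mm.
- **Bystanders:** Comparing top pictures from before and after, the bearings and the camera have not moved. I did not check the plug gauge and V-block this way. The arm did not go near them, and measured forces stayed under 10 N.

The two cameras disagree on the ring's absolute position by about 8 mm. I relied only on the distance between dot and ring, where they agree. The trained networks did not find the ring or dot in the top and scene pictures, so I measured both by colour instead.

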